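# Set the length stop to the red line and clamp it

### The job

On the plywood jig board, slide the slotted stop along its bolts until the yellow pointer in the middle of its wooden block is level with the red tape line (not the blue one). Then swing the black clamp lever clockwise, seen from above, as far as it goes to tighten the stop there, and let go.

Things in the scene. Friction and masses are not known exactly. Their poses are not given: they have to be found in the camera images.
- stop_block (a point): Centre of the stop's upright wooden block: 86 (x) x 30 (y) x 60 mm high, centre 53 mm above the bench, on the end of a 5 mm steel plate with two slots that runs 205 mm to its -y. Bolts in the fixed plywood board (280 x 440 x 18) let it slide only along its own y, about 3 N, 65 mm either way of mid-travel; it stays put. z up; yellow pointer on the +x end, mid-thickness.
- red_line (a point): Middle of the red tape line on the board, on the +x side of the stop: 50 mm long (its x), 10 mm wide (its y), 19 mm above the bench. Axes parallel to the stop block's. The stop is set when the block's centre has the y of this point in this frame. The like blue line beside it is not wanted.
- lever_knob (a point): Grip point on the clamp lever's knob, an upright black cylinder 18 mm across with orange cap: point 73 mm above the bench, knob top 89 mm, flat arm below it with top at 51 mm. The frame turns with the lever: x points from the pivot (a vertical axis on one of the bolts) to the knob, 65 mm; z up.
- clamp_lever (a joint): Lever angle in rad, growing clockwise seen from above: 0 to 0.35 at the start is slack (at 0 the arm points to the block's -y, away from the block), 1.5 is tight, at its end stop (arm nearly along the block's -x). About 2.5 N at the knob turns it; it stays where it is left.

How it is judged:
On the way, in this order (a step that is already met when the one before it is completed fails the run):
1. the stop stands at the red line, within 10 mm, while the clamp lever is still slack (below 0.7 rad) (y of stop_block in the frame of red_line between -0.01 and 0.01 m and value of joint clamp_lever below 0.7 rad), for 0.2 s.
2. the clamp lever is swung tight (above 1.3 rad) (value of joint clamp_lever above 1.3 rad), for 0.2 s.
At the end, for the whole second after the job is handed in: The stop block's middle is within 10 mm of the red line along the slide, and the clamp lever is turned clockwise beyond 1.3 rad of its 1.5 rad (y of stop_block in the frame of red_line between -0.01 and 0.01 m and value of joint clamp_lever above 1.3 rad); the robot touches nothing.
It also fails if it takes over 45 s, if anything falls off the work surface, if the arm or the gripper's body presses on something with over 40 N, if the wrist force passes 120 N, or if a joint passes its speed limit or range.

### The arm

A 7-joint arm with a two-finger parallel gripper is mounted at the origin on the work surface. World frame = base frame: x ahead of the robot, y to its left, z up, the work surface at z = 0. Lengths are in m, angles in rad, forces in N, time in s.
With the tool pointing down it reaches from about 0.4 to 0.875 m from the base axis. Payload 4.4 kg.
Tool frame: the origin (TCP) lies at the very end of the fingers, on their centre line; the grasp point (between the pads) lies 19 mm behind it; z points along the fingers, y is the direction in which the jaws open and shut (so a half turn about z gives the same grasp; the last joint's range is limited). The gripper opens to 85 mm and grips with 20 to 120 N. Pads are 22 mm wide; open, the fingers measure 114 mm over their backs; the gripper's body (76 mm by 85 mm) begins 54 mm behind the grasp point. The pads swing forward as they close: fully open they stand 13 mm farther back than shut.
Start: joints at [-1.3, 0.628, 0.038, 1.517, -0.027, 0.996, -0.02], TCP at [0.215, 0.614, 0.231] pointing down, gripper open.
Joint ranges: [-3.06, 3.06], [-0.37, 2.12], [-1.25, 1.32], [0.18, 2.47], [-1.1, 4.24], [0.23, 1.98], [-2.94, 2.94]. Speed limits (rad/s): [2.57, 2.57, 3.14, 3.14, 3.14, 3.14, 3.14].

### API

Orientations are given as [roll, pitch, yaw] about the fixed x, y, z axes, in that order (R = Rz(yaw) Ry(pitch) Rx(roll)).
In Python, from workcell import bot gives the robot as it stands. Calls block until the motion is done:
- bot.move_pose(position, orientation): joint-space move of the TCP to a pose.
- bot.move_linear(position, rot=None, v=0.15, until_force=None): straight line of the TCP; rot=None keeps the orientation; v is the mean speed in m/s. With until_force (N) it stops when the force on the tool has changed by that much, and returns True; else False.
- bot.move_joints(angles): joint-space move.
- bot.move_gripper(opening): opening from 0.0 (shut) to 1.0 (fully open); the grip force is fixed at half the most; returns when the fingers have stopped.
- bot.hold(seconds).
- bot.ik(position, orientation): joint angles nearest the present ones, or None.
- bot.get_obs(): the state.
- bot.camera(name): name is "side" or "top"; returns a dict with "pixels" (420x560x3 uint8, red, green, blue), "fx", "fy", "cx", "cy" (pixels), "R" (3x3) and "t" (3): a world point X has camera coordinates R X + t. Camera axes: x right, y down, z forward; pixel columns grow to the right and rows downward; lengths in m; the calibration is good to about 2 mm. A picture is of the moment at which its call begins. There is no depth.
A pose or a line that the arm cannot do raises bot.Unreachable and nothing moves.
- bot.finish_job(): hands the job in, once; it reports no verdict.
Trained networks look in the newest picture that a camera, given by its name, has taken for a name from the list of things; names that differ only in an ending like _2 or _b are one class to them, and where a whole thing is asked for, a point or a joint stands for the part that bears it (a point fixed in the world has none). Each returns a list of dicts, best first, with "p" (0 to 1); they miss things now and then, are a little off and sometimes report something else, mostly with a low value. They report only what shows in the picture. A call takes as long as a camera call.
- bot.cut_out(camera, thing): "pixels" (420x560 bool, what is visible of it) and "centre" ([column, row] in pixels, amid what is visible of it).
The state is a dict: "time": time; "qpos": joint angles; "joint_velocities": joint speeds; "joint_torque": joint torques, N m; "position": TCP position; "tool_rot": TCP orientation; "ft_force": force on the tool from outside, world axes, zero at the start; "moment": the same for the moment, N m; "width": opening from 0.0 (shut) to 1.0 (fully open).
Only numpy, scipy, OpenCV 4.12 (cv2) and the standard library are available. Lean on these libraries where they do the work, as an engineer would, in place of code of your own. Each camera call takes 0.05 s, during which the arm holds its last target.

## Working session

There is one attempt and no reset: what is moved stays moved. The work goes in short steps, each a Python script; the robot and the scene stay as the last script left them, time stands still between calls to the robot, and variables do not carry over. Pictures are saved under pics/ and viewed, and the job is handed in when it is done.

```bash
mkdir -p pics; python3 - <<'E'
from workcell import bot
import cv2,numpy as np,pickle
for c in ["top","side"]:
    d=bot.camera(c); cv2.imwrite(f"pics/{c}0.png",d["pixels"][:,:,::-1])
    pickle.dump(d,open(f"{c}0.pkl","wb"))
    print(c,d["fx"],d["cx"],d["cy"],d["R"],d["t"], -np.array(d["R"]).T@d["t"])
    for t in ["stop_block","lever_knob","red_line","clamp_lever"]:
        try:
            print(t,[(round(r["p"],2),r["centre"],r["pixels"].sum()) for r in bot.cut_out(c,t)])
        except Exception as e: print(t,e)
print(bot.get_obs())
E
```

```text
top 509.0493948826122 277.30625425388683 218.87021567682353 [[ 0.02628661 -0.99920638 -0.02992694]
 [-0.99603317 -0.02363376 -0.08578672]
 [ 0.08501135  0.03206327 -0.99586396]] [0.01820203 0.62127898 0.72165736] [0.55698694 0.00973205 0.77251477]
stop_block [(0.61, [364.4, 283.1], np.int64(8079))]
lever_knob [(0.94, [414.5, 275.9], np.int64(836)), (0.17, [285.7, 206.8], np.int64(208))]
red_line [(0.79, [285.3, 209.0], np.int64(219))]
clamp_lever [(0.74, [415.4, 275.7], np.int64(846))]
side 489.63943949080675 276.10000977200883 210.25811446518605 [[ 0.72685081 -0.68679445  0.00113342]
 [-0.41661428 -0.44222354 -0.79427381]
 [ 0.54600407  0.57684636 -0.60755891]] [-0.41969422  0.339695    0.37743481] [ 0.24049593 -0.35574443  0.49960041]
stop_block [(0.94, [299.3, 331.3], np.int64(11586))]
lever_knob [(0.64, [359.0, 339.9], np.int64(1614))]
red_line [(0.48, [298.3, 237.9], np.int64(57))]
clamp_lever [(0.79, [361.5, 341.1], np.int64(1535))]
{'time': 0.5, 'qpos': array([-1.29981409,  0.62840469,  0.03850104,  1.51745469, -0.02700221,
        0.99627487, -0.01999914]), 'joint_velocities': array([ 0.00099228, -0.00137392, -0.00031568, -0.0011563 , -0.00047499,
       -0.00065032,  0.00016292]), 'joint_torque': array([-9.43441701e-04, -5.62793863e+01,  1.22420903e+00, -1.93604743e+01,
        1.08756643e-02,  2.48866825e-03, -2.78546389e-05]), 'position': array([0.21476646, 0.61348541, 0.23129286]), 'tool_rot': array([-3.14156866e+00, -3.60806365e-05,  2.80478299e+00]), 'ft_force': array([-0.00289845,  0.09663048,  0.32427564]), 'moment': array([-0.028306  ,  0.01905243,  0.0013803 ]), 'width': 0.9944705547309977}
```

View pics/top0.png

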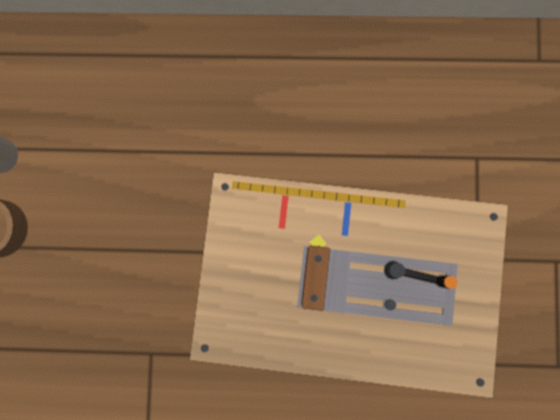

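View pics/side0.png

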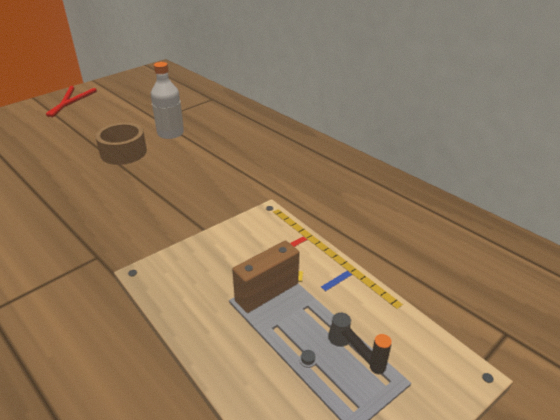

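The top view shows the block top at about (317,278), the yellow pointer at (318,240), the red tape at (284,212), the blue tape at (347,219), the lever pivot at (395,270) and the knob cap at (450,282). The lever points away from the block, so it is slack. Next I compute positions from these.

```bash
cat > h.py <<'E'
from workcell import bot
import cv2,numpy as np,pickle
def ray(d,uv,z):
    R=np.array(d["R"]);t=np.array(d["t"]);C=-R.T@t
    v=R.T@np.array([(uv[0]-d["cx"])/d["fx"],(uv[1]-d["cy"])/d["fy"],1]); return C+v*(z-C[2])/v[2]
def blob(d,lo,hi,roi=None,minA=15):
    h=cv2.cvtColor(d["pixels"],cv2.COLOR_RGB2HSV); m=cv2.inRange(h,np.array(lo),np.array(hi))
    if roi: 
        k=np.zeros_like(m);k[roi[1]:roi[3],roi[0]:roi[2]]=255; m&=k
    n,l,s,c=cv2.connectedComponentsWithStats(m)
    return [(s[i,4],c[i],s[i,:4],cv2.minAreaRect(np.argwhere(l==i)[:,::-1].astype(np.float32))) for i in range(1,n) if s[i,4]>=minA]
def proj(d,X):
    c=np.array(d["R"])@X+d["t"]; return c[:2]/c[2]*d["fx"]+[d["cx"],d["cy"]]
E
python3 - <<'E'
from h import *
d=pickle.load(open("top0.pkl","rb")); s=pickle.load(open("side0.pkl","rb"))
for n,lo,hi in [("red",(0,190,120),(4,255,255)),("red2",(174,150,100),(180,255,255)),("blue",(100,120,80),(130,255,255)),("yel",(25,200,150),(34,255,255)),("orange",(5,215,180),(14,255,255)),("block",(4,120,40),(14,220,135))]:
    for c,im in (("top",d),("side",s)):
        roi=(200,170,510,400) if c=="top" else (120,200,520,420)
        for b in sorted(blob(im,lo,hi,roi),key=lambda b:-b[0])[:3]: print(n,c,b[0],b[1].round(1),b[2],b[3])
P=[ray(d,u,.018)[:2] for u in [(225,187),(493.5,216.5),(480,382),(205,348)]]
print(np.round(P,4))
for a,b in((0,1),(3,2),(3,0),(2,1)):
    v=P[b]-P[a];print(np.degrees(np.arctan2(v[1],v[0])),np.linalg.norm(v))
print("red",ray(d,(284,212),.019),"blk",ray(d,(316.5,278.5),.083),"piv",ray(d,(395,270),.06),"knob",ray(d,(450.5,282),.089), "knob side", ray(s,(382.5,341),.089))
E
```

```text
red side 39 [297.8 241.2] [292 238  13   8] ((298.0000305175781, 240.99998474121094), (3.10811448097229, 13.4037446975708), 60.945396423339844)
blue top 144 [346.  218.8] [343 203   7  32] ((346.0671081542969, 218.6123504638672), (4.553788185119629, 31.248409271240234), 6.009006023406982)
blue side 134 [335.6 280.4] [322 272  29  18] ((335.79754638671875, 280.1729431152344), (4.69670295715332, 30.650033950805664), 58.24052047729492)
block top 2594 [281.4 385.6] [200 363 200  37] ((299.5, 381.0), (199.0, 36.0), 0.0)
block top 1376 [453.6 184.6] [373 170 137  29] ((441.3560485839844, 186.19650268554688), (26.386014938354492, 136.6708221435547), 86.42366790771484)
block top 1131 [314.9 277.6] [302 246  27  64] ((315.18292236328125, 277.8536376953125), (21.092424392700195, 62.17295455932617), 6.34019136428833)
block side 87 [282.9 262.4] [269 253  29  18] ((284.29229736328125, 263.2615661621094), (7.442083358764648, 31.256752014160156), 60.2551155090332)
block side 45 [246.9 278.3] [237 273  24  10] ((248.0872802734375, 278.3389587402344), (23.692731857299805, 6.661770820617676), 10.007980346679688)
block side 34 [262.6 273.1] [256 269  14   8] ((262.3999938964844, 273.8000183105469), (4.472135543823242, 13.416407585144043), 63.43495178222656)
[[ 0.6675  0.1138]
 [ 0.6324 -0.2838]
 [ 0.3939 -0.2624]
 [ 0.4294  0.1348]]
-95.04467676746496 0.39914555367507876
-95.0981362058797 0.3987801122724743
-5.038823813223039 0.2390755366244754
-5.126318358431006 0.23944785748696082
red [0.63180053 0.02430347 0.019     ] blk [ 0.53671659 -0.02284739  0.083     ] piv [ 0.55067873 -0.13210172  0.06      ] knob [ 0.53710827 -0.19923646  0.089     ] knob side [ 0.53750224 -0.20064223  0.089     ]
```

```bash
python3 - <<'E'
from h import *
d=pickle.load(open("top0.pkl","rb"))
cv2.imwrite("pics/z.png",cv2.resize(d["pixels"][180:330,265:365,::-1],None,fx=4,fy=4,interpolation=cv2.INTER_NEAREST))
th=np.radians(-5.07);ex=np.array([np.cos(th),np.sin(th)]);ey=np.array([-np.sin(th),np.cos(th)])
im=d["pixels"][:,:,::-1].copy()
im=cv2.resize(im,None,fx=4,fy=4,interpolation=cv2.INTER_NEAREST)
def box(c,lx,ly,z,col):
    q=[proj(d,np.r_[np.array(c)+a*ex*lx/2+b*ey*ly/2,z]) for a,b in((1,1),(1,-1),(-1,-1),(-1,1))]
    cv2.polylines(im,[np.int32((np.array(q)+.5)*4)],True,col,1)
box((0.6318,0.0243),.05,.01,.019,(255,255,0)); box((.5367,-.0228),.086,.03,.083,(255,255,255))
cv2.imwrite("pics/z1.png",im[720:1320,1000:1500])
E
```

```text
(no output)
```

View pics/z1.png

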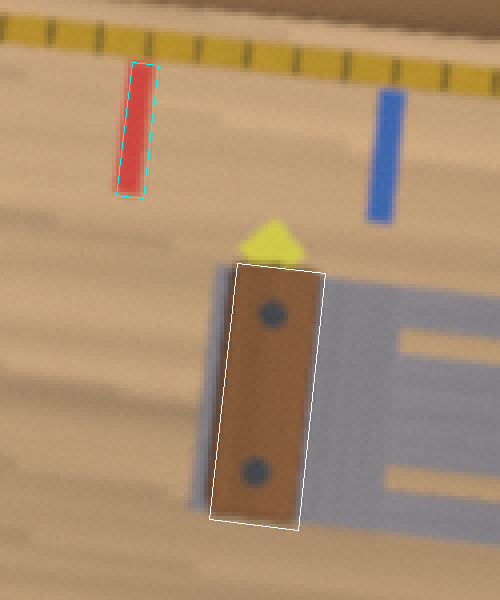

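The projected boxes, cyan for red tape and white for the block top, line up with the picture. The slide needed is about 55 mm along the stop's +y. I grip the block across its thickness.

```bash
cat >> h.py <<'E'
th=np.radians(-5.07);ex=np.array([np.cos(th),np.sin(th)]);ey=np.array([-np.sin(th),np.cos(th)])
red=np.array([0.6318,0.0243]); blk=np.array([.5367,-.0228]); piv=np.array([.5507,-.1321])
E
python3 - <<'E'
from h import *
print("slide",(red-blk)@ey)
best=None
for y in (th,th+np.pi):
    q=bot.ik([*blk,.16],[np.pi,0,y]); print(y,q)
    if q is not None and (best is None or abs(q[6])<best[0]): best=(abs(q[6]),y,q)
y=best[1]; bot.move_joints(best[2])
print(bot.move_linear([*blk,.045],v=.12,until_force=15))
bot.move_gripper(0.0)
o=bot.get_obs();print(o["time"],o["position"],o["width"],o["ft_force"])
tgt=blk+ey*((red-blk)@ey)
print(tgt,bot.move_linear([*tgt,.045],v=.06,until_force=30))
bot.hold(.3)
o=bot.get_obs();print(o["time"],o["position"],o["width"],o["ft_force"])
E
```

```text
slide 0.055319969380874155
-0.08848819307611251 [-0.48277849  0.68409591  0.75414176  1.91948951 -0.64848098  0.79862815
 -1.02643667]
3.053104460513681 [-0.0171892   0.5633644   0.0110103   1.90647782 -0.00944711  0.67179954
  1.48182221]
False
4.7 [ 0.53681607 -0.02274648  0.04537367] 0.34249922384508635 [-1.15327004  0.21541005  5.20475309]
[0.54158878 0.03230353] False
6.075 [0.54182749 0.03292102 0.04536392] 0.3415913741524458 [-1.63154414 -1.05461974  8.4421769 ]
```

```bash
python3 - <<'E'
from h import *
bot.move_gripper(1.0)
p=bot.get_obs()["position"]
bot.move_linear([p[0],p[1],.16],v=.15)
bot.move_linear([.45,-.28,.2],v=.3)
for c in ["top","side"]:
    d=bot.camera(c); cv2.imwrite(f"pics/{c}1.png",d["pixels"][:,:,::-1]); pickle.dump(d,open(f"{c}1.pkl","wb"))
d=pickle.load(open("top1.pkl","rb"))
im=cv2.resize(d["pixels"][:,:,::-1],None,fx=4,fy=4,interpolation=cv2.INTER_NEAREST)
tgt=blk+ey*((red-blk)@ey)
for c,lx,ly,z,col in ((red,.05,.01,.019,(255,255,0)),(tgt,.086,.03,.083,(255,255,255))):
    q=[proj(d,np.r_[c+a*ex*lx/2+b*ey*ly/2,z]) for a,b in((1,1),(1,-1),(-1,-1),(-1,1))]
    cv2.polylines(im,[np.int32((np.array(q)+.5)*4)],True,col,1)
cv2.imwrite("pics/z2.png",im[720:1320,850:1450]); print(bot.get_obs()["time"])
E
```

```text
8.9167
```

View pics/z2.png

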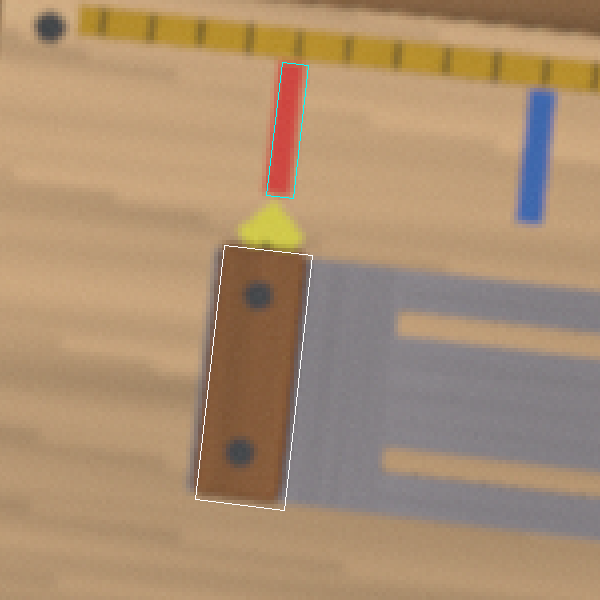

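View pics/top1.png

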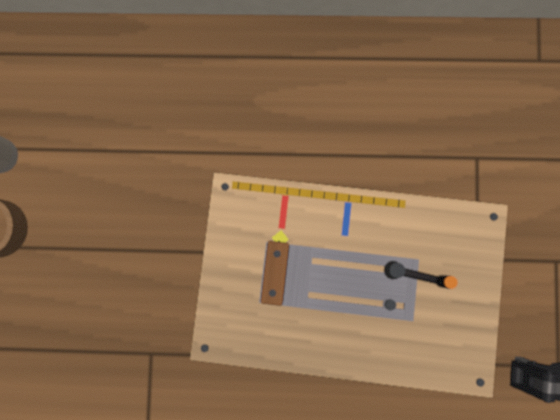

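View pics/side1.png

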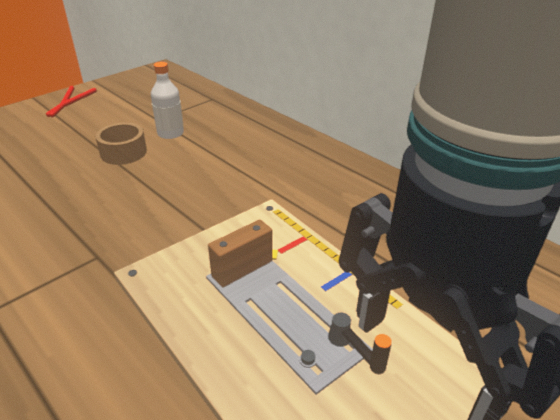

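The pointer tip sits at the red tape, about (280,235) in the top view, and the projected target box matches to 1–2 mm. The lever is still slack, with the knob at (450,282). I refine the pivot by triangulation before swinging the lever.

```bash
python3 - <<'E'
from h import *
d=pickle.load(open("top1.pkl","rb")); s=pickle.load(open("side1.pkl","rb"))
im=np.hstack([cv2.resize(x["pixels"][r:r+60,c:c+80,::-1],None,fx=5,fy=5,interpolation=cv2.INTER_NEAREST) for x,r,c in((d,245,385),(s,310,320))])
cv2.imwrite("pics/z3.png",im)
for z in (.055,.06,.065,.07): print(z,ray(d,(395,270),z)[:2],proj(s,ray(d,(395,270),z)))
E
```

```text
0.055 [ 0.55063446 -0.13309702] [338.1853564  318.43604807]
0.06 [ 0.55067873 -0.13210172] [337.89405512 315.06673533]
0.065 [ 0.550723   -0.13110642] [337.60022946 311.66822467]
0.07 [ 0.55076727 -0.13011111] [337.30384648 308.2401349 ]
```

View pics/z3.png

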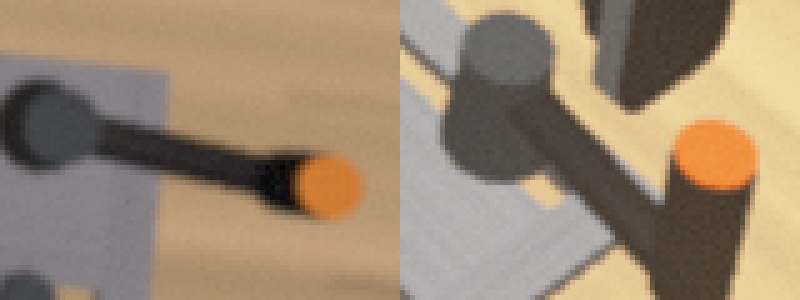

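```bash
cat >> h.py <<'E'
piv=np.array([.5504,-.1348])
def kp(a,off,z=.057):
    phi=th-np.pi/2-a
    return [*(piv+.065*np.array([np.cos(phi),np.sin(phi)])),z],[np.pi,0,(phi+off+np.pi)%(2*np.pi)-np.pi]
E
python3 - <<'E'
from h import *
k=np.array([.5373,-.1998]);v=k-piv
a0=(th-np.pi/2)-np.arctan2(v[1],v[0]);print("a0",a0,np.linalg.norm(v))
for off in (0,np.pi):
    for a in (a0,.8,1.6):
        q=bot.ik(*kp(a,off)); print(off,round(a,2),None if q is None else q.round(2))
E
```

```text
a0 0.11038621810621341 0.06630693779688518
0 0.11 [-0.23  1.    0.96  1.89 -1.09  0.89 -2.05]
0 0.8 [ 0.91  0.99 -1.06  1.97  1.13  0.94  1.5 ]
0 1.6 [ 0.27  0.7  -0.1   2.06  0.17  0.38  1.48]
3.141592653589793 0.11 [ 0.15  0.78  0.25  1.87 -0.35  0.53  0.44]
3.141592653589793 0.8 [ 0.03  0.77  0.39  2.   -0.59  0.49 -0.03]
3.141592653589793 1.6 [-0.15  0.78  0.55  2.07 -0.83  0.52 -0.67]
```

```bash
python3 - <<'E'
from h import *
a0=.11; off=np.pi
p,r=kp(a0,off); p[:2]=[.5373,-.1998]
bot.move_pose([p[0],p[1],.16],r)
bot.move_gripper(.45)
print(bot.move_linear(p,v=.12,until_force=12))
bot.move_gripper(.29)
o=bot.get_obs();print(o["time"],o["position"],o["width"],o["ft_force"])
a=a0
while a<1.62:
    a=min(a+.125,1.62)
    hit=bot.move_linear(*kp(a,off),v=.06,until_force=14)
    o=bot.get_obs();print(round(a,2),hit,o["ft_force"].round(1))
    if hit: break
for c in ["top","side"]:
    d=bot.camera(c); cv2.imwrite(f"pics/{c}2.png",d["pixels"][:,:,::-1])
print(bot.get_obs()["time"])
E
```

```text
False
11.65 [ 0.53764214 -0.19982458  0.05753627] 0.29016717832743577 [ 0.03373981 -0.52416636  0.3629147 ]
0.23 False [ 1.  -1.   1.2]
0.36 False [0.6 0.1 0. ]
0.48 False [-0.5 -0.2  0.2]
0.61 False [ 0.9 -0.7  0.3]
0.73 False [ 1.4 -0.1  0.1]
0.86 False [ 0.4  0.2 -0.4]
0.98 False [ 0.7 -0.2  0.2]
1.11 False [ 1.3 -0.5  0.4]
1.23 False [ 0.3 -0.2 -0.1]
1.36 False [-0.4 -0.4 -0.4]
1.48 False [ 0.3 -0.9  0.6]
1.61 True [ 0.2 -2.8  1.8]
15.0833
```

View pics/side2.png

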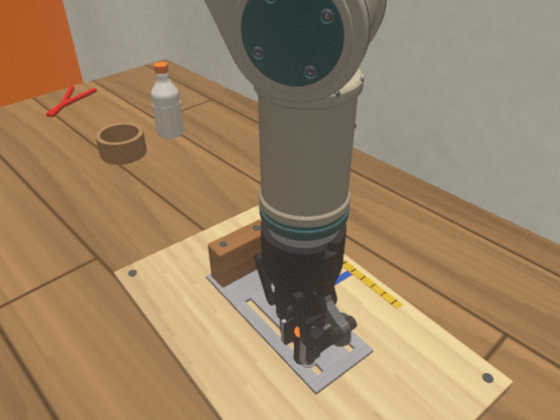

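View pics/top2.png

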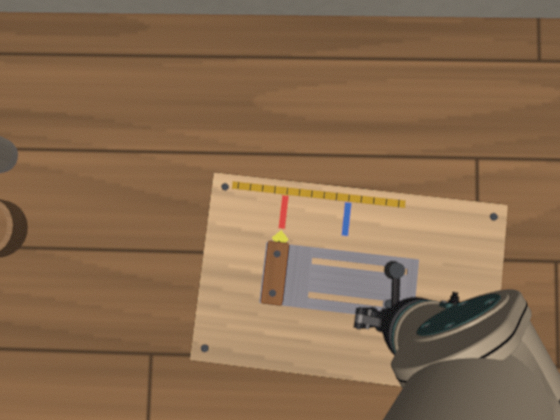

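The lever arm now points along the block's −x, and the force trip came at the expected end stop. I release, retreat and check.

```bash
python3 - <<'E'
from h import *
p,r=kp(1.5,np.pi)
bot.move_linear(p,r,v=.05); bot.move_gripper(.45)
bot.move_linear([p[0],p[1],.18],v=.15)
bot.move_linear([.45,-.3,.22],v=.3)
d=bot.camera("top"); cv2.imwrite("pics/top3.png",d["pixels"][:,:,::-1]); pickle.dump(d,open("top3.pkl","wb"))
for b in blob(d,(5,190,150),(16,255,255),(360,240,480,380)): print(b[0],b[1])
b=max(blob(d,(5,190,150),(16,255,255),(360,240,480,380)),key=lambda b:b[0])
k=ray(d,b[1],.089)[:2];v=k-piv;print("lever",((th-np.pi/2)-np.arctan2(v[1],v[0]))%(2*np.pi),np.linalg.norm(v))
o=bot.get_obs();print(o["time"],o["ft_force"],o["position"])
E
```

```text
Traceback (most recent call last):
ValueError: max() iterable argument is empty
```

View pics/top3.png

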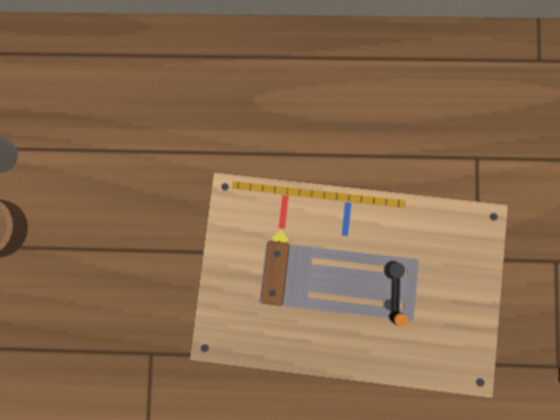

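```bash
python3 - <<'E'
from h import *
d=pickle.load(open("top3.pkl","rb"))
k=ray(d,(400.5,319.5),.089)[:2];v=k-piv;print("lever",((th-np.pi/2)-np.arctan2(v[1],v[0]))%(2*np.pi),np.linalg.norm(v))
d0=pickle.load(open("top1.pkl","rb"))
f=lambda x:cv2.cvtColor(x["pixels"][235:312,255:300],cv2.COLOR_RGB2GRAY).astype(np.float32)
print("block px shift since set",cv2.phaseCorrelate(f(d0),f(d)))
o=bot.get_obs();print(o["time"],o["ft_force"])
bot.finish_job()
E
```

```text
lever 1.4956092210391017 0.06412764734034355
block px shift since set ((0.5628335755705614, -0.021101411821142335), 0.9958790567186143)
17.3833 [ 0.33403041  0.61844215 -0.02857228]
the job is handed in; nothing more can be done
```

I slid the stop about 55 mm to the red line, swung the clamp lever clockwise to its end stop, let go, backed the arm clear and handed the job in at about 17.4 s.

- **Stop position:** after the slide, the pointer and block matched the red line to about 1–2 mm in the top view. While I tightened the lever, the block shifted about 0.6 px (under 1 mm), back toward the line centre. That is well inside the 10 mm allowed.
- **Lever:** it measured about 0.11 rad before the swing and about 1.50 rad at the end. The 14 N force trip came where the end stop was expected.
- **Contact:** after the arm backed off, the remaining force on the tool was under 1 N, and the fingers were clear in the last picture.
- **Failed checks:** the colour threshold for the orange cap found nothing in the last picture, so I read the cap position by eye at (400.5, 319.5). The two cameras disagreed by about 1.5 mm on the knob and by a few pixels on the lever pivot.

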